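# Press a filler tub's snap lid shut round the rim

## Task

Close the snap lid of the white filler tub by pressing down on its blue rim with the fingertips, one section at a time: begin at the section with the red pull tab and go round clockwise, seen from above, until all four sections have clicked shut. Only press: leave the tub standing where it is, without picking it up or shoving it about, and do not disturb the other things on the bench.

Things in the scene. Friction and masses are not known exactly. Their poses are not given: they have to be found in the camera images.
- tub: loose white tub of wood filler, 1 to 2 kg, on a 12 mm board, with a blue snap lid in four rim sections; 196 mm across the rim, 112 mm tall with the sections up, 105 shut. Origin: centre of its underside, z up, x towards the red pull tab, which sticks out 19 mm from the first section. The lid's middle is fixed, 98 mm up; do not press it
- press_1 (a point): middle of the flat top of the first rim section, at the red pull tab (tub's +x side), 83 mm from the tub's centre; moves with the section. The flat top is 30 mm wide radially and a quarter of the rim long; a press anywhere on it works
- rim_1 (a joint): how far the first section has been pressed straight down: 0 = up as found, 0.007 m = shut. It takes about 10 N to start; past half way it snaps down by itself and stays; let go before that and it springs back up. An orange band shows below the section until it is shut
- press_2 (a point): middle of the flat top of the second rim section, the next one clockwise seen from above (tub's -y side), 83 mm from the tub's centre; moves with the section. The flat top is 30 mm wide radially and a quarter of the rim long; a press anywhere on it works
- rim_2 (a joint): how far the second section has been pressed straight down: 0 = up as found, 0.007 m = shut. It takes about 10 N to start; past half way it snaps down by itself and stays; let go before that and it springs back up. An orange band shows below the section until it is shut
- press_3 (a point): middle of the flat top of the third rim section, opposite the red tab (tub's -x side), 83 mm from the tub's centre; moves with the section. The flat top is 30 mm wide radially and a quarter of the rim long; a press anywhere on it works
- rim_3 (a joint): how far the third section has been pressed straight down: 0 = up as found, 0.007 m = shut. It takes about 10 N to start; past half way it snaps down by itself and stays; let go before that and it springs back up. An orange band shows below the section until it is shut
- press_4 (a point): middle of the flat top of the fourth rim section, the last one clockwise (tub's +y side), 83 mm from the tub's centre; moves with the section. The flat top is 30 mm wide radially and a quarter of the rim long; a press anywhere on it works
- rim_4 (a joint): how far the fourth section has been pressed straight down: 0 = up as found, 0.007 m = shut. It takes about 10 N to start; past half way it snaps down by itself and stays; let go before that and it springs back up. An orange band shows below the section until it is shut
- knife: bystander: filling knife with a wooden handle and steel blade lying flat, 200 mm long, origin under its middle, x axis along it
- jar: bystander: small screw jar with a yellow cap, 50 mm across, 65 mm tall, origin at the centre of its underside
- sander: bystander: cork and wood sanding block, 85 x 45 x 34 mm, origin at the centre of its underside
- drill: bystander: teal and black cordless drill lying on its side, about 210 x 190 mm and 64 mm tall, origin below its motor housing
- mallet: bystander: wooden mallet lying flat, 280 mm long, head 125 x 70 x 60 mm, origin under the handle, x axis towards the head
- can: bystander: paint can with a green band, 80 mm across, 90 mm tall, origin at the centre of its underside
- carton: bystander: cardboard carton, 80 x 110 x 50 mm, origin at the centre of its underside
There are look-alikes about, which are no part of the job. Leave any yellow look-alike of the tub alone.

How it is judged:
By the outcome, as a careful person would: the job done as asked, in the order asked, and still so for the second after the job is handed in, with the robot touching nothing.
It also fails if it takes over 51 s, if anything falls off the work surface, if the arm or the gripper's body presses on something with over 40 N, if the wrist force passes 120 N, or if a joint passes its speed limit or range.

## Robot

A 6-joint arm with a two-finger parallel gripper is mounted at the origin on the work surface. World frame = base frame: x ahead of the robot, y to its left, z up, the work surface at z = 0. Lengths are in m, angles in rad, forces in N, time in s.
With the tool pointing down it reaches from about 0.275 to 0.825 m from the base axis. Payload 4.9 kg.
Tool frame: the origin (TCP) lies between the finger pads; the fingertips stand 25 mm ahead of it and the grasp point (between the pads) lies 6 mm ahead of it (arm.nose_length is the distance from the TCP to the fingertips, in m); y points along the fingers, z is the direction in which the jaws open and shut, and the axes are right-handed (so a half turn about y gives the same grasp; the last joint's range is limited). The gripper opens to 85 mm and grips with 20 to 120 N. Pads are 22 mm wide; open, the fingers measure 114 mm over their backs; the gripper's body (76 mm by 85 mm) begins 54 mm behind the grasp point. The pads swing forward as they close: fully open they stand 13 mm farther back than shut.
Start: joints at [-1.464, 0.326, -0.193, 1.052, 0, 1.437], TCP at [0.131, -0.534, 0.22] pointing down, gripper open.
Joint ranges: [-2.65, 2.65], [-0.97, 1.79], [-1.3, 1.35], [-1.93, 2.1], [-1.47, 1.37], [-3.14, 3.14]. Speed limits (rad/s): [2.57, 2.57, 3.14, 3.14, 3.14, 3.14].

## Interface

Orientations are given as a unit quaternion [w, x, y, z].
In Python, from plant import arm gives the robot as it stands. The module is installed in compiled form; this text tells all that it offers.
- The arm moves only by the shell command python3 -m inch 'ROWS' [FORCE]. ROWS is JSON, a list of rows, each a list of 3 entries, a list of its own where there are three numbers: the turn, a rotation vector about the tool's x, y, z in rad, then the shift along the tool's x, y, z in mm, then the finger opening in mm, from 0 to 85.4. A call has 1 to 5 rows; each row shifts and turns the commanded pose from where the row before left it, along the tool's axes as they then stand; what a row does not reach is not made up. A row lasts 1/10 s, in which the tool goes at most 50 mm and 8.59 degrees, less where a joint would pass 70% of its speed; a pose out of reach is approached as far as the arm can. A call is refused whole if a number of a shift passes 50 or a number of a turn 0.15, either way. A call with a gripper value outside its range is refused whole. The fingers move at their own pace and stop on an object; FORCE is the grip in N (left out, the last holds). Time passes only in rows, so rows that do not move let the fingers close. It gives the time, the measured TCP pose, the force and the opening at its end, in the units of the state.
- arm.sense(): the state, without advancing time (a new reading comes with each control period).
- arm.grab_frame(name): name is "side" or "top"; returns a dict with "pixels" (384x512x3 uint8, red, green, blue), "range_z" (384x512 float32, m along the optical axis (not along the pixel's ray), 0 where there is no reading), "intrinsics" (3x3 intrinsics, pixels), "rvec" (rotation vector, rad) and "tvec" (3), from world to camera coordinates, as OpenCV has them. Camera axes: x right, y down, z forward; pixel columns grow to the right and rows downward; lengths in m; the calibration is good to about 2 mm. A picture is of the moment at which its call begins.
- arm.sign_off(): hands the job in, once; it reports no verdict.
The state is a dict: "time": time; "joint_pos": joint angles; "joint_vel": joint speeds; "joint_efforts": joint torques, N m; "position": TCP position; "tool_rot": TCP orientation; "contact_force": force on the tool from outside, world axes, zero at the start; "wrist_torque": the same for the moment, N m; "opening": finger opening in m.
Only numpy, scipy, OpenCV 4.12 (cv2) and the standard library are available. Lean on these libraries where they do the work, as an engineer would, in place of code of your own. Each camera call takes 0.05 s, during which the arm holds its last target. There are 200 camera calls.

## Working session

There is one attempt and no reset: what is moved stays moved. The work goes in short steps, Python scripts to look and compute and a shell command to move; the robot and the scene stay as the last step left them, time stands still between calls to the robot, and variables do not carry over. Pictures are saved under pics/ and viewed, about 8 in all and at most 12, crops included, and the job is handed in when it is done.

```bash
mkdir -p pics; cat > h.py <<'E'
import numpy as np, cv2
from plant import arm
def snap(n):
    f=arm.grab_frame(n); f['R']=cv2.Rodrigues(np.array(f['rvec'],float))[0]; f['t']=np.array(f['tvec'],float).ravel(); f['K']=np.array(f['intrinsics'])
    return f
def save(f,name,crop=None,s=1):
    p=f['pixels'][:,:,::-1]
    if crop: a,b,c,d=crop; p=p[b:d,a:c]
    cv2.imwrite('pics/'+name,cv2.resize(np.ascontiguousarray(p),None,fx=s,fy=s,interpolation=cv2.INTER_CUBIC))
def cloud(f):
    z=f['range_z']; v,u=np.mgrid[:z.shape[0],:z.shape[1]]
    P=np.stack([u,v,np.ones_like(u)],-1)@np.linalg.inv(f['K']).T*z[...,None]
    return (P-f['t'])@f['R']
def plane(f,uv,h):
    d=f['R'].T@np.linalg.inv(f['K'])@np.array([*uv,1.]); c=-f['R'].T@f['t']
    return c+d*(h-c[2])/d[2]
E
python3 - <<'E'
from h import *
for n in('top','side'):
    f=snap(n); save(f,n+'0.png',None,1.5); np.save(n+'0.npy',cloud(f)); np.save(n+'0p.npy',f['pixels'])
print({k:v for k,v in arm.sense().items()}, arm.nose_length)
E
```

```text
{'time': 0.1, 'joint_pos': array([-1.46417043e+00,  3.26854197e-01, -1.93522378e-01,  1.05201696e+00,
        2.26264837e-05,  1.43659648e+00]), 'joint_vel': array([ 0.00058589, -0.00115943,  0.00131158,  0.00055077, -0.00190518,
       -0.00078142]), 'joint_efforts': array([ 1.14968432e-03, -4.44239545e+01,  2.63038498e+01,  7.93134619e-03,
       -1.77182887e-04, -4.88251061e-06]), 'position': array([ 0.13113503, -0.53355615,  0.21917403]), 'tool_rot': array([ 0.0849549 , -0.08492333,  0.70255102, -0.70142195]), 'contact_force': array([-0.29355119,  0.10093569, -0.14213786]), 'wrist_torque': array([ 0.04019377,  0.03101505, -0.00887072]), 'opening': 0.0853810613329232} 0.025
```

View pics/top0.png

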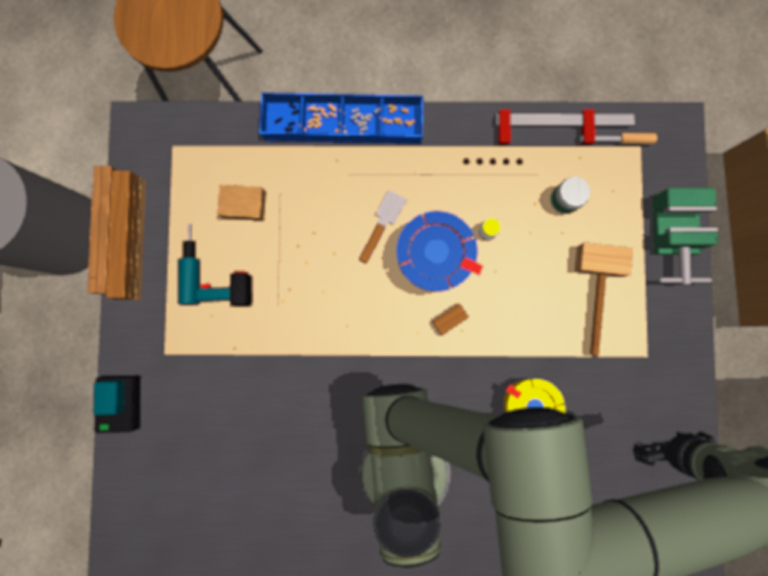

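View pics/side0.png

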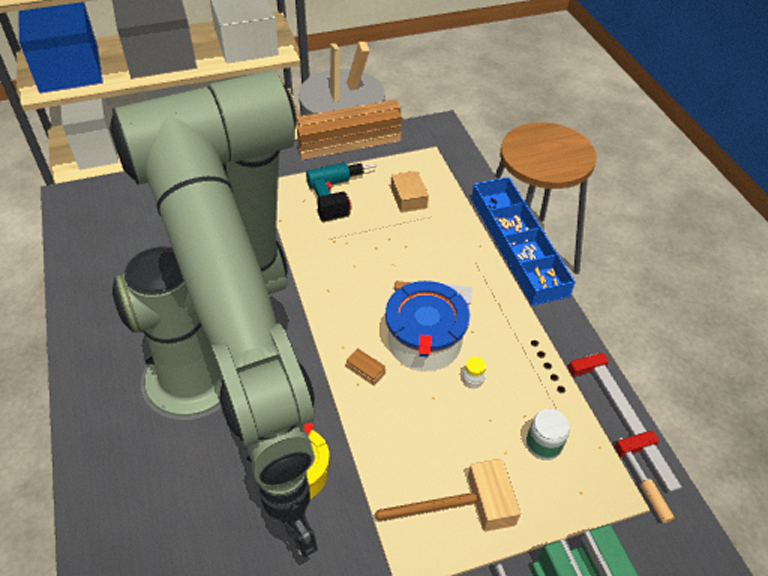

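The top view shows the tub with its blue rim at about (437,251) in the 1.5x picture and its red tab at (471,266). Things that could be mistaken for it are the yellow tub at (535,400), the blue parts tray at (340,117) and the yellow jar cap at (490,228). I choose the blue-rimmed tub, and next I measure it and check it in a crop.

```bash
python3 - <<'E'
from h import *
p=np.load('top0p.npy');C=np.load('top0.npy')
h=cv2.cvtColor(p,cv2.COLOR_RGB2HSV)
box=np.zeros(p.shape[:2],bool);box[130:205,255:335]=1
b=box&(h[...,0]>100)&(h[...,0]<130)&(h[...,1]>120)
r=box&((h[...,0]<6)|(h[...,0]>174))&(h[...,1]>180)&(h[...,2]>150)
P=C[b];P=P[P[:,2]>.09];print('z',np.percentile(P[:,2],[5,50,95]))
rim=(P[P[:,2]>np.percentile(P[:,2],50)][:,:2])
(c,rad)=cv2.minEnclosingCircle(P[:,:2].astype(np.float32));print('circ',c,rad)
hull=cv2.convexHull(P[:,:2].astype(np.float32));m=cv2.moments(hull);print('hull',m['m10']/m['m00'],m['m01']/m['m00'],np.sqrt(m['m00']/np.pi))
n,l,s,cc=cv2.connectedComponentsWithStats(r.astype(np.uint8));i=1+s[1:,4].argmax()
T=C[l==i];print('tab',s[i],T.mean(0));t=T.mean(0)[:2]-[m['m10']/m['m00'],m['m01']/m['m00']];print('ang',np.degrees(np.arctan2(t[1],t[0])),np.hypot(*t))
# jar, knife, etc
for n,u,v in(('jar',327,152),('knife',248,162),('sander',300,213),('drill',160,192),('mallet',403,172),('can',380,130)):print(n,C[v,u].round(3))
cv2.imwrite('pics/crop.png',cv2.resize(p[120:235,235:350,::-1],None,fx=5,fy=5,interpolation=cv2.INTER_CUBIC))
E
```

```text
z [0.10641785 0.11442113 0.12717659]
circ (0.495597243309021, -0.050312332808971405) 0.15648356080055237
hull 0.5253624801044537 -0.06146572618842013 0.1070259057243971
tab [308 173  13   9  69] [ 0.5161346  -0.1578512   0.12406163]
ang -95.46879203612973 0.0968261988306263
jar [ 0.615 -0.213  0.078]
knife [0.583 0.084 0.036]
sander [ 0.388 -0.114  0.05 ]
drill [0.463 0.41  0.073]
mallet [ 0.542 -0.498  0.07 ]
can [ 0.695 -0.407  0.098]
```

View pics/crop.png

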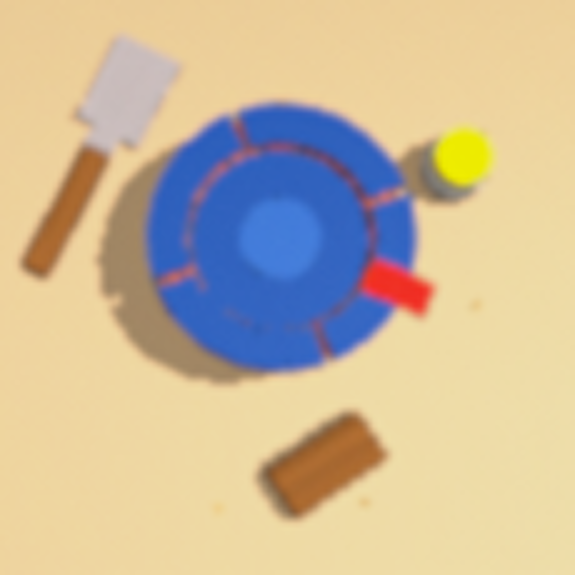

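The crop shows the blue lid centred at (282,237), the red tab at (397,287) and orange gaps at the four section joints. The jar is at (463,157), well clear of the rim. The depth outliers spoiled the circle fit, so I'll refit by casting pixels onto the rim plane.

```bash
python3 - <<'E'
from h import *
from scipy.spatial.transform import Rotation as Ro
for n,bx in(('top',(255,130,320,205)),('side',(250,180,320,250))):
    f=snap(n);p=f['pixels'];h=cv2.cvtColor(p,cv2.COLOR_RGB2HSV)
    box=np.zeros(p.shape[:2],bool);box[bx[1]:bx[3],bx[0]:bx[2]]=1
    b=box&(h[...,0]>100)&(h[...,0]<130)&(h[...,1]>120)
    r=box&((h[...,0]<6)|(h[...,0]>174))&(h[...,1]>190)&(h[...,2]>170)
    c=max(cv2.findContours(cv2.morphologyEx(b.astype(np.uint8),cv2.MORPH_CLOSE,np.ones((5,5))),0,1)[0],key=cv2.contourArea)
    W=np.array([plane(f,q,.12)[:2] for q in cv2.convexHull(c)[:,0]])
    (x,y),(a,bb),_=cv2.fitEllipse(W.astype(np.float32))
    v,u=np.nonzero(r);nn,l,s,cc=cv2.connectedComponentsWithStats(r.astype(np.uint8));i=1+s[1:,4].argmax()
    t=plane(f,cc[i],.124)[:2];print(n,(round(x,4),round(y,4)),a,bb,'tab',t,s[i],np.degrees(np.arctan2(t[1]-y,t[0]-x)))
    C=cloud(f);P=C[b];d=np.hypot(P[:,0]-x,P[:,1]-y);print('rimz',np.median(P[(d>.075)&(d<.09),2]),np.median(P[d<.05,2]))
s=arm.sense();print(Ro.from_quat(s['tool_rot'],scalar_first=True).as_matrix().round(3))
E
```

```text
top (0.5528, -0.0742) 0.1878541260957718 0.19129453599452972 tab [ 0.51615798 -0.15728382] [308 173  12   9  61] -113.78526038417716
rimz 0.12403579476451071 0.11029593281167982
side (0.5536, -0.0767) 0.19389469921588898 0.2054608166217804 tab [ 0.51633113 -0.16087575] [279 224   8  12  86] -113.89859137216102
rimz 0.12393130534354871 0.1103662971037169
[[-0.971 -0.     0.239]
 [-0.239  0.001 -0.971]
 [-0.    -1.    -0.001]]
```

Centre is (0.553,-0.075), with the tab at -113.8° and the rim top at z≈0.124. The press points follow at radius 83 mm: p1 (0.520,-0.151), p2 (0.477,-0.042), p3 (0.587,0.001) and p4 (0.629,-0.109). I move over p1 with the fingers shut.

```bash
python3 -m inch '[[[0,0,0],[-20,0,-12],0],[[0,0,0],[-40,0,-24],0],[[0,0,0],[-40,0,-24],0],[[0,0,0],[-40,0,-24],0],[[0,0,0],[-40,0,-24],0]]' 40
python3 -m inch '[[[0,0,0],[-40,0,-24],0],[[0,0,0],[-40,0,-24],0],[[0,0,0],[-40,0,-24],0],[[0,0,0],[-40,0,-24],0],[[0,0,0],[-40,0,-24],0]]'
python3 -m inch '[[[0,0,0],[-40,0,-24],0],[[0,0,0],[-40,0,-24],0],[[0,0,0],[-9,0,-3],0],[[0,0,0],[0,0,0],0],[[0,0,0],[0,0,0],0]]'
cat >> h.py <<'E'
from scipy.spatial.transform import Rotation as Ro
def to(x,y,z):
    s=arm.sense();M=Ro.from_quat(s['tool_rot'],scalar_first=True).as_matrix()
    print(M.round(3).tolist(),'shift mm',(M.T@(np.array([x,y,z])-s['position'])*1000).round(1))
E
python3 -c "from h import *;to(.5195,-.151,.16)"
```

```text
time: 0.7
position: [0.2811, -0.3849, 0.2198]
tool_rot: [0.085, -0.085, 0.702, -0.702]
contact_force: [0.3, -0.4, 0.3]
opening: 0.0124
time: 1.2
position: [0.4469, -0.2205, 0.2199]
tool_rot: [-0.085, 0.085, -0.702, 0.702]
contact_force: [1.1, 0.0, -0.8]
opening: 0.0001
time: 1.7
position: [0.5193, -0.1518, 0.2196]
tool_rot: [-0.084, 0.085, -0.702, 0.702]
contact_force: [-0.5, -1.2, -0.4]
opening: -0.0001
[[-0.971, -0.001, 0.238], [-0.238, -0.0, -0.971], [0.001, -1.0, -0.0]] shift mm [-0.5 59.6 -0.8]
```

```bash
python3 -m inch '[[[0,0,0],[0,20,0],0],[[0,0,0],[0,25,0],0],[[0,0,0],[0,15,0],0],[[0,0,0],[0,0,0],0]]'
python3 - <<'E'
from h import *
save(snap('side'),'s1.png',(200,130,360,290),3.5)
E
```

```text
time: 2.1
position: [0.5172, -0.1521, 0.1579]
tool_rot: [0.082, -0.085, 0.703, -0.701]
contact_force: [-0.9, 0.6, -0.7]
opening: 0.0003
```

View pics/s1.png

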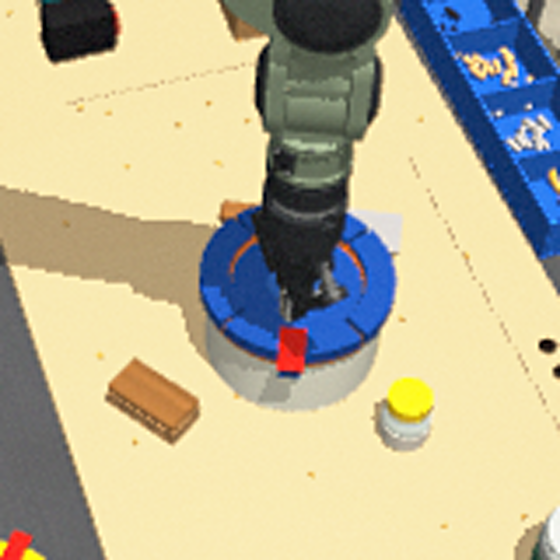

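The fingertips at (293,315) hang just above the rim, inward of the red tab at (292,350). I press down in small steps.

```bash
python3 -m inch '[[[0,0,0],[2,5,0],0],[[0,0,0],[0,3,0],0],[[0,0,0],[0,1.5,0],0],[[0,0,0],[0,0,0],0]]'
python3 -m inch '[[[0,0,0],[0,1.5,0],0],[[0,0,0],[0,1,0],0],[[0,0,0],[0,0,0],0]]'
python3 -m inch '[[[0,0,0],[0,1,0],0],[[0,0,0],[0,1,0],0],[[0,0,0],[0,0,0],0]]'
```

```text
time: 2.55
position: [0.5182, -0.1519, 0.1506]
tool_rot: [-0.085, 0.085, -0.702, 0.702]
contact_force: [0.1, 0.6, 0.2]
opening: -0.0001
time: 2.85
position: [0.5182, -0.1517, 0.1478]
tool_rot: [0.085, -0.085, 0.702, -0.702]
contact_force: [-0.8, -0.1, 1.1]
opening: 0.0
time: 3.15
position: [0.5181, -0.1518, 0.1457]
tool_rot: [0.085, -0.085, 0.702, -0.702]
contact_force: [0.1, -0.2, 1.0]
opening: -0.0001
```

```bash
python3 -m inch '[[[0,0,0],[0,1,0],0],[[0,0,0],[0,0,0],0]]'
python3 -m inch '[[[0,0,0],[0,1,0],0],[[0,0,0],[0,0,0],0]]'
python3 - <<'E'
from h import *
save(snap('side'),'s2.png',(240,170,340,260),6)
E
```

```text
time: 3.35
position: [0.5181, -0.1518, 0.1447]
tool_rot: [0.085, -0.085, 0.702, -0.702]
contact_force: [0.2, -0.1, 0.1]
opening: -0.0
time: 3.55
position: [0.5181, -0.1518, 0.1438]
tool_rot: [0.085, -0.085, 0.702, -0.702]
contact_force: [-0.6, 0.5, -0.1]
opening: -0.0003
```

View pics/s2.png

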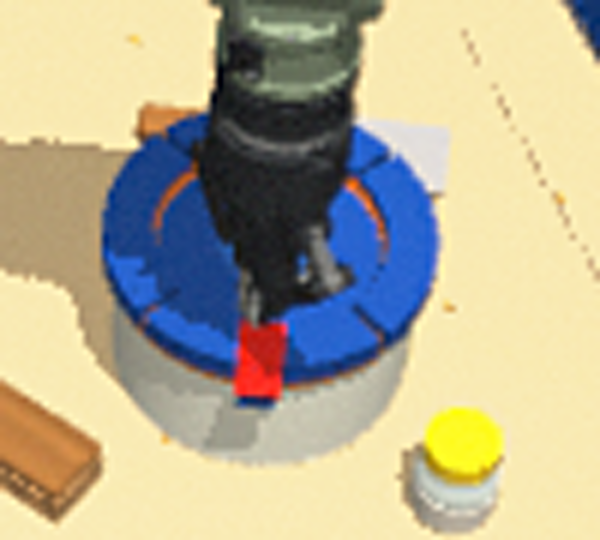

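The tip at (260,315) is just inward of the tab, and the orange band at (330,378) is still showing. There is no contact yet, so I check tip position by depth.

```bash
python3 - <<'E'
from h import *
for n in('side','top'):
    f=snap(n);C=cloud(f);p=f['pixels'].astype(int)
    near=(np.hypot(C[...,0]-.5181,C[...,1]+.1518)<.05)&(C[...,2]<.2)
    d=near&(p.max(-1)-p.min(-1)<40)&(p.max(-1)<150)&(C[...,2]>.1)
    P=C[d];o=P[:,2].argsort()[:12];print(n,d.sum(),P[o].round(4).tolist())
    h=cv2.cvtColor(f['pixels'],cv2.COLOR_RGB2HSV);b=(np.hypot(C[...,0]-.553,C[...,1]+.075)<.096)&(h[...,0]>100)&(h[...,0]<130)&(h[...,1]>120)
    P=C[b];r=np.hypot(P[:,0]-.553,P[:,1]+.075);a=np.degrees(np.arctan2(P[:,1]+.075,P[:,0]-.553))+113.8
    for q in(0,-90,-180,-270):
        k=(abs((a-q+180)%360-180)<35)&(r>.074)&(r<.09);print(q,k.sum(),np.median(P[k,2]).round(4) if k.any() else '')
E
```

```text
side 51 [[0.4757, -0.1288, 0.102], [0.5409, -0.1681, 0.1039], [0.5466, -0.1718, 0.1063], [0.5609, -0.1721, 0.1066], [0.5429, -0.1717, 0.1079], [0.4873, -0.1463, 0.1086], [0.4822, -0.1405, 0.1088], [0.495, -0.1546, 0.1105], [0.4977, -0.1568, 0.1123], [0.4758, -0.1376, 0.1133], [0.5123, -0.1839, 0.1194], [0.5123, -0.1576, 0.1578]]
0 85 0.1235
-90 103 0.1238
-180 5 0.124
-270 103 0.124
top 8 [[0.5028, -0.1203, 0.1066], [0.5651, -0.1423, 0.109], [0.4986, -0.1125, 0.1119], [0.5022, -0.1125, 0.1119], [0.5019, -0.1158, 0.1151], [0.4971, -0.1183, 0.126], [0.5007, -0.1219, 0.1263], [0.4971, -0.1147, 0.1265]]
0 1 0.1247
-90 127 0.1239
-180 121 0.1238
-270 117 0.1239
```

Section 1 is still up at 0.1235, so the tip just isn't down yet. I continue in millimetre steps, watching force.

```bash
for i in 1; do :; done
python3 -m inch '[[[0,0,0],[0,1,0],0],[[0,0,0],[0,1,0],0]]'
python3 -m inch '[[[0,0,0],[0,1,0],0],[[0,0,0],[0,0,0],0]]'
python3 -m inch '[[[0,0,0],[0,1,0],0],[[0,0,0],[0,0,0],0]]'
```

```text
time: 3.9
position: [0.5182, -0.1518, 0.1418]
tool_rot: [-0.085, 0.085, -0.702, 0.702]
contact_force: [0.1, -0.4, 0.1]
opening: 0.0001
time: 4.1
position: [0.518, -0.1518, 0.1407]
tool_rot: [0.085, -0.085, 0.702, -0.702]
contact_force: [-1.3, 0.1, -0.7]
opening: 0.0001
time: 4.3
position: [0.5181, -0.1518, 0.1398]
tool_rot: [0.085, -0.085, 0.702, -0.702]
contact_force: [-0.2, -0.5, -0.6]
opening: 0.0004
```

```bash
python3 - <<'E'
from h import *
f=snap('side');save(f,'s3.png',(255,190,315,250),9)
for dz in(.025,.016,.006,0):
    q=f['K']@(f['R']@(arm.sense()['position']-[0,0,dz])+f['t']);q=q[:2]/q[2];print(dz,q.round(1),((q-[255,190])*9).round())
E
```

```text
0.025 [282.2 229. ] [245. 351.]
0.016 [282.4 227.4] [246. 337.]
0.006 [282.6 225.6] [248. 321.]
0 [282.7 224.5] [249. 311.]
```

View pics/s3.png

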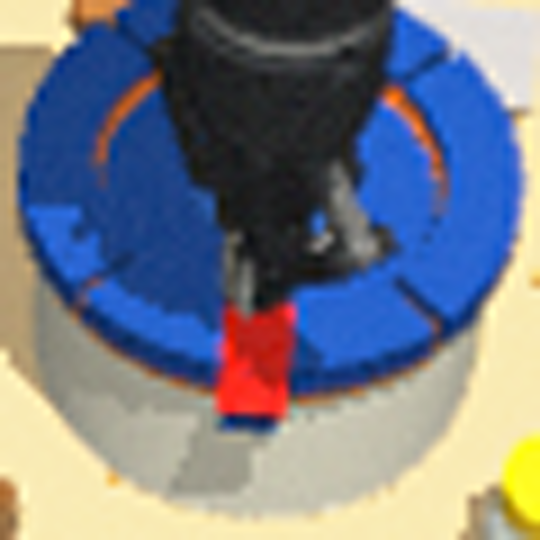

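The tool appears to end at (255,310) in the crop, while the projected tip should be at (245,351), on the tab. I check depth along the fingers.

```bash
python3 - <<'E'
from h import *
f=snap('side');C=cloud(f)
for v in range(212,232,2): print(v,[(u,*(C[v,u]*1000).round().astype(int).tolist(),f['pixels'][v,u].tolist()) for u in(281,284,287)])
f=snap('top');C=cloud(f);s=arm.sense()
q=f['K']@(f['R']@(s['position']-[0,0,.02])+f['t']);print(q[:2]/q[2], s['joint_pos'].round(3))
k=(np.hypot(C[...,0]-.518,C[...,1]+.152)<.09)&(C[...,2]>.15)&(C[...,2]<.25);print(k.sum(),C[k].mean(0) if k.any() else '')
E
```

```text
212 [(281, 504, -160, 222, [25, 23, 30]), (284, 509, -172, 235, [33, 29, 33]), (287, 514, -182, 245, [36, 31, 37])]
214 [(281, 507, -154, 203, [16, 17, 19]), (284, 509, -174, 227, [34, 35, 36]), (287, 521, -170, 218, [31, 33, 34])]
216 [(281, 510, -149, 185, [91, 89, 85]), (284, 510, -173, 215, [30, 35, 36]), (287, 523, -168, 204, [35, 33, 36])]
218 [(281, 508, -156, 184, [42, 43, 43]), (284, 513, -168, 198, [27, 32, 32]), (287, 512, -191, 227, [32, 34, 38])]
220 [(281, 507, -158, 177, [75, 76, 73]), (284, 514, -167, 186, [28, 32, 30]), (287, 514, -188, 211, [34, 35, 35])]
222 [(281, 509, -157, 163, [99, 100, 96]), (284, 514, -168, 175, [22, 18, 25]), (287, 528, -162, 162, [34, 61, 110])]
224 [(281, 509, -157, 153, [154, 81, 74]), (284, 514, -169, 166, [84, 25, 26]), (287, 539, -141, 120, [237, 70, 118])]
226 [(281, 515, -146, 126, [187, 25, 12]), (284, 524, -150, 126, [189, 34, 28]), (287, 536, -149, 122, [140, 58, 101])]
228 [(281, 511, -156, 129, [183, 26, 16]), (284, 522, -156, 125, [186, 29, 19]), (287, 531, -161, 127, [136, 49, 76])]
230 [(281, 510, -160, 123, [249, 38, 28]), (284, 518, -166, 127, [183, 24, 17]), (287, 528, -169, 127, [100, 62, 101])]
[312.08896734 176.41764502] [-0.422  0.375 -0.339  0.856  0.     2.479]
43 [ 0.50278458 -0.10188936  0.24106591]
```

The depth puts the visible fingertips at about z≈0.15, higher than the reported TCP implies. I keep going down in small guarded steps until the force shows contact.

```bash
python3 -m inch '[[[0,0,0],[0,3,0],0],[[0,0,0],[0,0,0],0]]'
python3 -m inch '[[[0,0,0],[0,2,0],0],[[0,0,0],[0,0,0],0]]'|grep -E 'pos|force'
python3 -c "
from h import *
f=snap('side');save(f,'s4.png',(255,180,325,250),8)"
```

```text
time: 4.65
position: [0.5179, -0.1517, 0.1365]
tool_rot: [0.085, -0.085, 0.702, -0.702]
contact_force: [-0.3, 1.5, 0.2]
opening: 0.0
position: [0.518, -0.1517, 0.1346]
contact_force: [0.3, 0.4, -0.5]
```

View pics/s4.png

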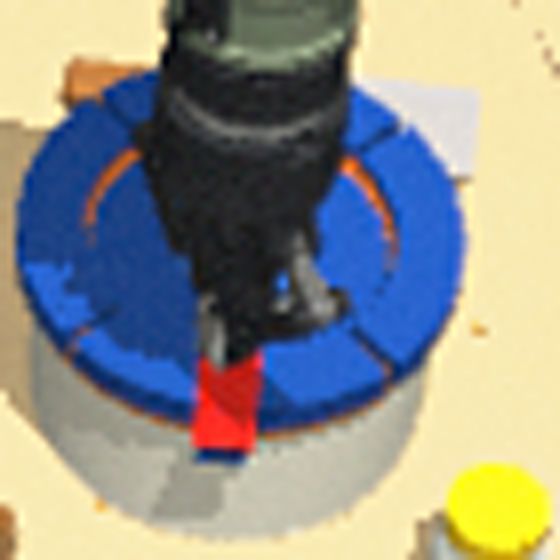

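The tip at crop (225,362) is about where the reported TCP projects, so it is hovering roughly 10 mm above the section. The section is unmoved, with the orange band still visible. I go on down.

```bash
python3 -m inch '[[[0,0,0],[0,3,0],0],[[0,0,0],[0,0,0],0]]'|grep -E 'pos|force'
python3 -m inch '[[[0,0,0],[0,2,0],0],[[0,0,0],[0,0,0],0]]'|grep -E 'pos|force'
python3 -m inch '[[[0,0,0],[0,2,0],0],[[0,0,0],[0,0,0],0]]'|grep -E 'pos|force'
```

```text
position: [0.5179, -0.1517, 0.1315]
contact_force: [-0.1, 0.0, 0.3]
position: [0.518, -0.1518, 0.1296]
contact_force: [0.5, 0.1, -0.2]
position: [0.518, -0.1518, 0.1276]
contact_force: [0.3, 0.3, 0.2]
```

```bash
python3 -m inch '[[[0,0,0],[0,2,0],0],[[0,0,0],[0,0,0],0]]'|grep -E 'pos|force'
python3 -m inch '[[[0,0,0],[0,1,0],0],[[0,0,0],[0,0,0],0]]'|grep -E 'pos|force'
```

```text
position: [0.518, -0.1518, 0.1256]
contact_force: [0.3, 0.1, -0.4]
position: [0.5181, -0.1518, 0.1248]
contact_force: [0.3, -0.0, 0.2]
```

```bash
python3 -m inch '[[[0,0,0],[0,1,0],0],[[0,0,0],[0,0,0],0]]'|grep -E 'pos|force'
python3 -m inch '[[[0,0,0],[0,1,0],0],[[0,0,0],[0,0,0],0]]'|grep -E 'pos|force'
python3 -m inch '[[[0,0,0],[0,1,0],0],[[0,0,0],[0,0,0],0]]'|grep -E 'pos|force'
python3 - <<'E'
from h import *
f=snap('side');save(f,'s5.png',(255,180,325,250),8);C=cloud(f)
for v in range(218,234,2): print(v,[(u,*(C[v,u]*1000).round().astype(int).tolist(),f['pixels'][v,u].tolist()) for u in(280,282,284)])
E
```

```text
position: [0.5181, -0.1518, 0.1238]
contact_force: [0.1, 0.3, 0.1]
position: [0.5181, -0.1518, 0.1228]
contact_force: [0.4, 0.1, -0.1]
position: [0.5181, -0.1518, 0.1217]
contact_force: [0.0, 0.7, -0.7]
218 [(280, 505, -154, 184, [41, 43, 43]), (282, 505, -169, 202, [26, 29, 26]), (284, 510, -174, 206, [37, 34, 35])]
220 [(280, 507, -150, 167, [99, 98, 91]), (282, 509, -161, 180, [26, 26, 30]), (284, 513, -170, 189, [27, 29, 31])]
222 [(280, 507, -153, 159, [85, 85, 77]), (282, 509, -163, 172, [64, 62, 60]), (284, 515, -166, 173, [27, 28, 29])]
224 [(280, 507, -155, 151, [71, 69, 62]), (282, 510, -163, 160, [107, 109, 105]), (284, 515, -168, 164, [24, 26, 32])]
226 [(280, 507, -155, 141, [95, 79, 71]), (282, 511, -164, 150, [106, 111, 107]), (284, 517, -166, 150, [26, 30, 32])]
228 [(280, 509, -152, 125, [214, 45, 31]), (282, 512, -163, 138, [155, 63, 56]), (284, 521, -159, 129, [194, 30, 20])]
230 [(280, 506, -162, 128, [243, 33, 21]), (282, 512, -164, 127, [170, 31, 27]), (284, 518, -168, 130, [187, 36, 27])]
232 [(280, 504, -167, 123, [255, 43, 30]), (282, 510, -169, 123, [255, 48, 38]), (284, 518, -170, 121, [201, 29, 23])]
```

View pics/s5.png

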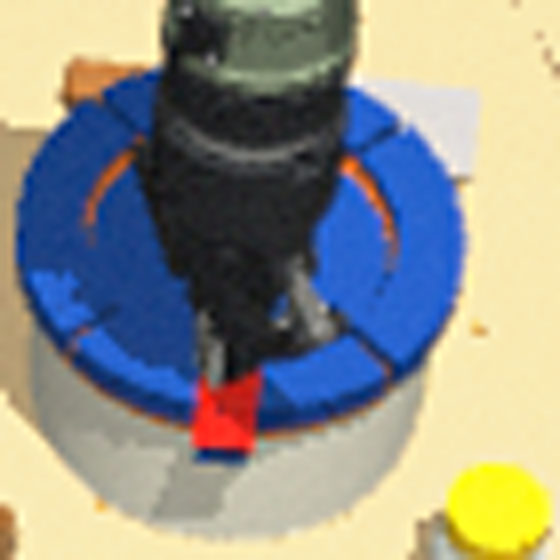

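The finger's outer face now ends at z≈0.138, still about 13 mm above the section. So the tips sit well behind the stated nose length. I continue down, guarded by force.

```bash
python3 -m inch '[[[0,0,0],[0,3,0],0],[[0,0,0],[0,0,0],0]]'|grep -E 'pos|force'
python3 -m inch '[[[0,0,0],[0,2,0],0],[[0,0,0],[0,0,0],0]]'|grep -E 'pos|force'
python3 -m inch '[[[0,0,0],[0,2,0],0],[[0,0,0],[0,0,0],0]]'|grep -E 'pos|force'
```

```text
position: [0.5179, -0.1517, 0.1185]
contact_force: [0.0, -0.2, 0.3]
position: [0.518, -0.1517, 0.1166]
contact_force: [1.3, -0.0, -0.0]
position: [0.518, -0.1518, 0.1146]
contact_force: [0.0, -0.7, 0.5]
```

```bash
python3 -m inch '[[[0,0,0],[0,2,0],0],[[0,0,0],[0,0,0],0]]'|grep -E 'pos|force'
python3 -m inch '[[[0,0,0],[0,1,0],0],[[0,0,0],[0,0,0],0]]'|grep -E 'pos|force'
```

```text
position: [0.5183, -0.1519, 0.1129]
contact_force: [0.8, -0.1, 0.6]
position: [0.5183, -0.1519, 0.1126]
contact_force: [-1.1, 0.6, 6.1]
```

Contact: 6 N at TCP z=0.1126. Now I press to snap.

```bash
python3 -m inch '[[[0,0,0],[0,1,0],0],[[0,0,0],[0,0,0],0]]'|grep -E 'pos|force'
python3 -m inch '[[[0,0,0],[0,1,0],0],[[0,0,0],[0,0,0],0]]'|grep -E 'pos|force'
python3 -m inch '[[[0,0,0],[0,1,0],0],[[0,0,0],[0,0,0],0]]'|grep -E 'pos|force'
```

```text
position: [0.5183, -0.1519, 0.1117]
contact_force: [-1.4, 0.1, 5.7]
position: [0.5182, -0.1518, 0.1102]
contact_force: [-0.8, 0.5, 2.5]
position: [0.518, -0.1518, 0.1085]
contact_force: [0.0, -0.2, -0.2]
```

```bash
python3 -m inch '[[[0,0,0],[0,1,0],0],[[0,0,0],[0,0,0],0]]'|grep -E 'pos|force'
python3 -c "
from h import *
C=cloud(snap('side'));r=np.hypot(C[...,0]-.553,C[...,1]+.075);a=np.degrees(np.arctan2(C[...,1]+.075,C[...,0]-.553))+113.8
for q in(0,-90,-180,-270):
  k=(abs((a-q+180)%360-180)<38)&(r>.074)&(r<.092)&(C[...,2]<.13)&(C[...,2]>.11);print(q,k.sum(),np.median(C[k,2]))"
```

```text
position: [0.518, -0.1518, 0.1075]
contact_force: [0.8, -0.8, 0.1]
0 93 0.116903601240733
-90 125 0.12399999107814652
-180 23 0.12489905888501047
-270 122 0.12394859879023243
```

Section 1 has snapped, dropping from 0.124 to 0.117 while the others are unchanged. Contact height is TCP z≈0.113. I lift and go to section 2.

```bash
python3 -m inch '[[[0,0,0],[0,-25,0],0],[[0,0,0],[4.4,0,-39],0],[[0,0,0],[4.5,0,-39],0],[[0,0,0],[4.5,0,-39],0],[[0,0,0],[0,0,0],0]]'
python3 -m inch '[[[0,0,0],[0,0,0],0]]'|grep pos
python3 -c "from h import *;to(.477,-.0415,.1145)"
```

```text
time: 8.9
position: [0.4745, -0.0377, 0.1326]
tool_rot: [0.086, -0.087, 0.703, -0.701]
contact_force: [-0.5, -0.0, -0.0]
opening: -0.0002
position: [0.4773, -0.0409, 0.1331]
[[-0.971, 0.001, 0.24], [-0.24, -0.0, -0.971], [-0.0, -1.0, 0.001]] shift mm [ 0.5 18.6  0.5]
```

```bash
python3 -m inch '[[[0,0,0],[0,8,0],0],[[0,0,0],[0,7,0],0],[[0,0,0],[0,3,0],0],[[0,0,0],[0,0,0],0]]'|grep -E 'pos|force'
python3 -m inch '[[[0,0,0],[0,2,0],0],[[0,0,0],[0,0,0],0]]'|grep -E 'pos|force'
python3 -m inch '[[[0,0,0],[0,1,0],0],[[0,0,0],[0,1,0],0],[[0,0,0],[0,0,0],0]]'|grep -E 'pos|force'
python3 -m inch '[[[0,0,0],[0,1,0],0],[[0,0,0],[0,1,0],0],[[0,0,0],[0,0,0],0]]'|grep -E 'pos|force'
cat > rims.py <<'E'
from h import *
for n in('side','top'):
  C=cloud(snap(n));r=np.hypot(C[...,0]-.553,C[...,1]+.075);a=np.degrees(np.arctan2(C[...,1]+.075,C[...,0]-.553))+113.8
  for q in(0,-90,-180,-270):
    k=(abs((a-q+180)%360-180)<38)&(r>.074)&(r<.092)&(C[...,2]<.13)&(C[...,2]>.11);print(n,q,k.sum(),np.median(C[k,2]).round(4))
E
python3 rims.py
```

```text
position: [0.4767, -0.0419, 0.1139]
contact_force: [0.4, -0.2, 0.3]
position: [0.4774, -0.0417, 0.1129]
contact_force: [-0.4, -0.1, 0.5]
position: [0.4775, -0.0416, 0.1116]
contact_force: [-1.5, 0.6, 5.8]
position: [0.4773, -0.0413, 0.1088]
contact_force: [-0.1, -0.1, 0.1]
side 0 138 0.1176
side -90 58 0.1168
side -180 112 0.124
side -270 124 0.124
top 0 57 0.1172
top -90 0 nan
top -180 100 0.1236
top -270 145 0.1241
  return _methods._mean(a, axis=axis, dtype=dtype,
  ret = ret.dtype.type(ret / rcount)
```

Section 2 has snapped. Next is section 3.

```bash
python3 -m inch '[[[0,0,0],[0,-25,0],0],[[0,0,0],[-39,0,-5],0],[[0,0,0],[-39,0,-5],0],[[0,0,0],[-38.5,0,-5],0],[[0,0,0],[0,0,0],0]]'
python3 -m inch '[[[0,0,0],[0,0,0],0]]'|grep pos
python3 -c "from h import *;to(.5865,.001,.1145)"
```

```text
time: 10.8
position: [0.5911, 0.0023, 0.1336]
tool_rot: [0.087, -0.084, 0.702, -0.702]
contact_force: [-0.8, -1.3, 0.8]
opening: -0.0
position: [0.5865, 0.0013, 0.133]
[[-0.971, -0.002, 0.239], [-0.239, 0.0, -0.971], [0.002, -1.0, -0.0]] shift mm [ 0.  18.5  0.3]
```

```bash
python3 -m inch '[[[0,0,0],[0,8,0],0],[[0,0,0],[0,7,0],0],[[0,0,0],[0,4,0],0],[[0,0,0],[0,0,0],0]]'|grep -E 'pos|force'
python3 -m inch '[[[0,0,0],[0,1,0],0],[[0,0,0],[0,1,0],0],[[0,0,0],[0,0,0],0]]'|grep -E 'pos|force'
python3 -m inch '[[[0,0,0],[0,1,0],0],[[0,0,0],[0,1,0],0],[[0,0,0],[0,1,0],0],[[0,0,0],[0,0,0],0]]'|grep -E 'pos|force'
python3 rims.py 2>/dev/null
```

```text
position: [0.5856, 0.0007, 0.114]
contact_force: [-0.3, 0.4, 0.1]
position: [0.5869, 0.0009, 0.113]
contact_force: [0.9, 0.1, -0.2]
position: [0.587, 0.0009, 0.1105]
contact_force: [-1.3, -0.1, 3.2]
side 0 138 0.1174
side -90 122 0.1172
side -180 103 0.1223
side -270 124 0.1239
top 0 149 0.1173
top -90 49 0.1169
top -180 0 nan
top -270 120 0.1234
```

```bash
python3 -m inch '[[[0,0,0],[0,1,0],0],[[0,0,0],[0,1,0],0],[[0,0,0],[0,0,0],0]]'|grep -E 'pos|force'
python3 rims.py 2>/dev/null
```

```text
position: [0.5866, 0.001, 0.1073]
contact_force: [-0.3, -0.0, 0.1]
side 0 128 0.1174
side -90 125 0.1171
side -180 97 0.1174
side -270 119 0.124
top 0 149 0.1167
top -90 48 0.1165
top -180 0 nan
top -270 121 0.1241
```

Section 3 has snapped. Next is section 4.

```bash
python3 -m inch '[[[0,0,0],[0,-26,0],0],[[0,0,0],[-5,0,39],0],[[0,0,0],[-5,0,39],0],[[0,0,0],[-5,0,38.5],0],[[0,0,0],[0,0,0],0]]'
python3 -m inch '[[[0,0,0],[0,0,0],0]]'|grep pos
python3 -c "from h import *;to(.629,-.1085,.1145)"
```

```text
time: 13.0
position: [0.631, -0.1133, 0.1339]
tool_rot: [-0.084, 0.082, -0.701, 0.703]
contact_force: [0.2, 0.3, -0.1]
opening: -0.0001
position: [0.629, -0.1093, 0.1334]
[[-0.972, -0.001, 0.237], [-0.237, 0.001, -0.972], [0.0, -1.0, -0.001]] shift mm [-0.2 18.9 -0.7]
```

```bash
python3 -m inch '[[[0,0,0],[0,8,0],0],[[0,0,0],[0,7,0],0],[[0,0,0],[0,4,0],0],[[0,0,0],[0,0,0],0]]'|grep -E 'pos|force'
python3 -m inch '[[[0,0,0],[0,1,0],0],[[0,0,0],[0,1,0],0],[[0,0,0],[0,1,0],0],[[0,0,0],[0,0,0],0]]'|grep -E 'pos|force'
python3 -m inch '[[[0,0,0],[0,1,0],0],[[0,0,0],[0,1,0],0],[[0,0,0],[0,1,0],0],[[0,0,0],[0,0,0],0]]'|grep -E 'pos|force'
python3 rims.py 2>/dev/null
```

```text
position: [0.6283, -0.1076, 0.1138]
contact_force: [-0.5, 0.0, -0.2]
position: [0.6295, -0.1085, 0.1128]
contact_force: [-1.2, 1.1, 4.5]
position: [0.6292, -0.1087, 0.1088]
contact_force: [-0.2, -0.0, -0.3]
side 0 132 0.1176
side -90 126 0.1165
side -180 114 0.1173
side -270 70 0.1175
top 0 0 nan
top -90 29 0.1176
top -180 145 0.1166
top -270 0 nan
```

All four read shut at 0.117. I lift well clear, move towards the base and take a last look.

```bash
python3 -m inch '[[[0,0,0],[0,-30,0],0],[[0,0,0],[0,-40,0],0],[[0,0,0],[0,-40,0],0],[[0,0,0],[40,0,0],0],[[0,0,0],[40,0,0],0]]'|grep -E 'time|pos|force'
python3 -m inch '[[[0,0,0],[40,0,24],0],[[0,0,0],[40,0,24],0],[[0,0,0],[40,0,24],0],[[0,0,0],[40,0,24],0],[[0,0,0],[40,0,24],0]]'|grep -E 'pos|force'
python3 -m inch '[[[0,0,0],[0,0,30],0],[[0,0,0],[0,0,30],0],[[0,0,0],[0,0,0],0],[[0,0,0],[0,0,0],0],[[0,0,0],[0,0,0],0]]'|grep -E 'time|pos|force'
python3 rims.py 2>/dev/null
python3 - <<'E'
from h import *
f=snap('top');a=f['pixels'];s=snap('side')['pixels']
p=a;h=cv2.cvtColor(p,cv2.COLOR_RGB2HSV);b=np.zeros(p.shape[:2],bool);b[130:205,255:320]=1
b&=(h[...,0]>100)&(h[...,0]<130)&(h[...,1]>120)
c=max(cv2.findContours(cv2.morphologyEx(b.astype(np.uint8),cv2.MORPH_CLOSE,np.ones((5,5))),0,1)[0],key=cv2.contourArea)
print(cv2.fitEllipse(np.array([plane(f,q,.115)[:2] for q in cv2.convexHull(c)[:,0]],np.float32)))
cv2.imwrite('pics/fin.png',cv2.resize(np.hstack([a[90:250,100:440],s[90:350,180:380][20:180]])[...,::-1],None,fx=1.48,fy=1.48))
cv2.imwrite('pics/fin.png',cv2.resize(np.hstack([a[60:320,100:440],s[90:350,180:380]])[...,::-1],None,fx=1.48,fy=1.48))
E
```

```text
time: 14.9
position: [0.5525, -0.1283, 0.2203]
contact_force: [-0.2, -1.0, 0.1]
position: [0.3845, -0.2931, 0.219]
contact_force: [0.6, -1.3, 0.6]
time: 15.9
position: [0.3999, -0.3492, 0.2186]
contact_force: [0.3, 0.9, -1.0]
side 0 47 0.1173
side -90 3 0.1206
side -180 5 0.1159
side -270 127 0.1169
top 0 152 0.1173
top -90 151 0.1166
top -180 144 0.1167
top -270 146 0.1171
((0.5523316860198975, -0.07403457164764404), (0.18749310076236725, 0.19087088108062744), 33.12693786621094)
```

View pics/fin.png

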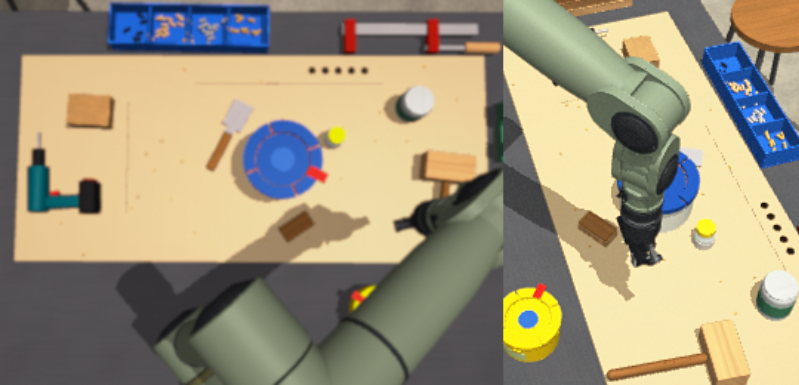

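The tub at (283,159) is where it was, with the fitted centre within 1 mm. All four sections are at 0.117, the bystanders look unmoved and the arm is clear. I hand in the job.

```bash
python3 -c "from plant import arm;print(arm.sign_off())"
```

```text
the job is handed in; nothing more can be done
None
```

All four lid sections of the white tub are shut. I pressed them with the closed fingertips, starting at the red tab and going clockwise, and then handed the job in at about 16 s on the robot's clock.

- **Lid:** in the last top-view depth check every section read 0.117 m, down from 0.124 m. That matches the shut height (105 mm plus the 12 mm board). I confirmed each section at the time it snapped. In the last side-view check the arm hid sections 2 and 3, leaving too few points to judge them.
- **Tub and surroundings:** the tub's fitted centre moved less than 1 mm. The bystanders look unmoved in the last picture, but I did not measure them individually.
- **Forces:** the highest I read was about 6 N, sampled at the end of each move. The arm ended clear of everything.
- **Disagreement:** the fingertips touched section 1 only at TCP z≈0.113 m. The stated 25 mm tip length predicted about 0.149 m, so the tips sat roughly 36 mm higher than expected. I found contact by force and used that height for the other three sections. I did not find the cause.

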